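# Put the bearing away in the slide-top box

## Robot

A 6-joint arm with a two-finger parallel gripper is mounted at the origin on a cart in front of the work surface, level with it; the furniture and walls round the work are solid. World frame = base frame: x ahead of the robot, y to its left, z up, the work surface at z = 0. Lengths are in m, angles in rad, forces in N, time in s.
With the tool pointing down it reaches from about 0.35 to 0.85 m from the base axis. Payload 8.1 kg.
Tool frame: the origin (TCP) lies midway between the tips of the shut fingers; the grasp point (between the pads) lies 19 mm behind it; z points along the fingers, y is the line along which they close (so a half turn about z gives the same grasp; the last joint's range is limited). The gripper opens to 93 mm and grips with 3 to 60 N. Pads are 15 mm wide; open, the fingers measure 128 mm over their backs; the gripper's body (75 mm by 188 mm) begins 65 mm behind the grasp point.
Start: joints at [-1.36, 0.13, 1.488, -0, 1.523, -0.085], TCP at [0.175, -0.574, 0.219] pointing down, gripper open.
Joint ranges: [-2.96, 2.96], [-0.89, 2.26], [0.02, 2.5], [-1.34, 4.48], [0, 2.73], [-2.66, 2.66]. Speed limits (rad/s): [2.39, 2.39, 2.79, 3.14, 3.14, 3.14].

## Interface

Orientations are given as a rotation vector (axis times angle).
In Python, from plant import robot, cams gives the robot as it stands. The module is installed in compiled form; this text tells all that it offers.
- The arm moves only by the tool play_rows, never from a script. Its arguments are lists of equal length, an entry for each row: "slide": the shift along the tool's x, y, z scaled (see below), a list of three; "twist": the turn, a rotation vector about the tool's x, y, z scaled (see below), a list of three. A call has exactly 8 rows; each row shifts and turns the commanded pose from where the row before left it, along the tool's axes as they then stand; what a row does not reach is not made up. The controller multiplies each number of a shift by 25 cm and each number of a turn by 60 degrees. A row lasts 1/10 s, in which the tool goes at most 50 mm and 8.59 degrees, less where a joint would pass 70% of its speed; a pose out of reach is approached as far as the arm can. A call with a number of a shift or a turn outside -1 to 1 is refused whole. A call with a gripper value outside its range is refused whole. "fingers" is the closure, from -1 (fully open) to 1 (shut), set as the call begins (left out, the last holds). The fingers move at their own pace and stop on an object; "force" is the grip in N (left out, the last holds). Time passes only in rows, so rows that do not move let the fingers close, or fill a call up. It gives the time, the measured TCP pose, the force, the opening and the grip force at its end, in the units of the state.
- robot.read_state(): the state, without advancing time (a new reading comes with each control period).
- cams.read_camera(name): name is "scene" or "top" or "wrist"; returns (picture, depth): 480x640x3 uint8, red, green, blue; 480x640 float32, m along the optical axis (not along the pixel's ray), 0 where there is no reading.
- cams.get_calibration(name): a dict with "fx", "fy", "cx", "cy" (pixels), "k1" (the pictures are not rectified: a ray, as slopes to the right and down, at radius r is drawn at 1 + k1 r^2 times it, then the intrinsics apply), "world_from_camera" (4x4, takes a point from camera to world coordinates). Camera axes: x right, y down, z forward; pixel columns grow to the right and rows downward; lengths in m; the calibration is good to about 2 mm. A picture is of the moment at which its call begins: read the wrist's pose just before it. get_calibration takes no time and is no camera call; for the wrist camera it gives the pose at the moment of the call.
- robot.close_job(): hands the job in; it is judged then, once.
The state is a dict: "t": time; "q": joint angles; "dq": joint speeds; "joint_torque": joint torques, N m; "tool_pos": TCP position; "orientation": TCP orientation; "force": force on the tool from outside, world axes, zero at the start; "wrist_torque": the same for the moment, N m; "opening": finger opening in m; "gripper_force": force on a finger pad.
Only numpy, scipy, OpenCV 4.12 (cv2) and the standard library are available. Lean on these libraries where they do the work, as an engineer would, in place of code of your own. Each camera call takes 0.05 s, during which the arm holds its last target. There are 200 camera calls.

## Task

Slide the lid of the grey slide-top box further open, leaving it in its grooves, and lay the small ball bearing inside the box. Then slide the lid shut over the ridge and press it firmly, but without straining it, up against its end stop so that it is fully home. Leave the other things on the bench where they are.

Things in the scene. Friction and masses are not known exactly. Their poses are not given: they have to be found in the camera images.
- slide_box: Grey plastic box, 120 (x) x 84 (y) x 30 (z) mm, screwed to the bench by a 7 mm high tab on each long side (reaching y = +-58 mm); it does not move. Origin: centre of its underside, z up. The lid runs along x in grooves in both long sides (ledges at z = 22 mm; lips, z = 27 to 30 mm, leave 68 mm free between them). It opens towards the box's -x and shuts towards +x.
- box_floor (a point): Centre of the cavity's floor, 3 mm above the bench, 2 mm from the box's origin towards -x; axes as the box. The cavity is 96 mm long (x = -50 to +46 mm of the box), 66 mm wide in y and 19 mm deep below the ledges. Opening the lid uncovers its +x (rear) end. The front wall (x = -60 to -50 mm of the box) is low, 17 mm.
- box_lid: White plastic lid, 117 x 76 x 4 mm, 80 g, loose in the grooves: 1 mm play sideways (each side) and up and down. Axes as the box. Origin on its underside; home it lies at x = 0 to -10 mm (see end_stop), y = 0, z = 22 mm of the box; with it at x = 0 the lid spans x = -60 to +57 mm. It starts with its origin at x = -30 to -36 mm, too little open for the bearing; beyond -95 mm it counts as pulled out.
- lid_bar (a point): Centre of the top of the thumb bar that crosses the lid near its front edge, 36 mm from the lid's origin towards -x, 18 mm above the lid's underside. The bar is 12.5 mm thick along x, 55 mm long in y and stands 14 mm above the lid's upper face. It can be pushed from either side with closed fingers, or pinched. Under it a rounded bead stands 3 mm below the lid.
- ridge: Rounded sprung ridge (bar of 12 mm diameter, 56 mm long in y) on the box's front wall, at x = -55 mm of the box, its top 21.5 mm high. Origin on the bar's axis. The lid's bead must be forced over it: the resistance (6 to 14 N of push at its peak) begins with the lid's origin at about x = -26 mm of the box, peaks at -24 to -19 mm and is gone by -13 mm.
- end_stop: Rear end wall of the grooves, 78 mm wide, 8 mm high; origin 58.5 mm from the box's origin towards +x, 26 mm high. It carries a rigid adjustable steel stop strip, set differently each time: it meets the lid's rear edge when the lid's origin is anywhere from x = 0 to -10 mm of the box, to be found by feel. A firm press there is 4 N or more; over 15 N (or 35 N between lid and box in all) strains it.
- bearing: Small white and red ball bearing, a ring 26 mm in diameter and 8 mm thick, 22 g, lying flat on the bench. Origin: centre of its underside.
- tape_roll: Bystander: green tape roll, 59 mm diameter, 19 mm high, lying flat. Origin: centre of its underside.
- tweezers: Bystander: steel tweezers, 133 x 12 x 10 mm, long along their own x, beside the box. Origin: centre of the underside.
- caliper: Bystander: caliper, 58 x 193 x 8 mm, long along its own y. Origin: centre of the underside.
- parts_box: Bystander: hinged grey parts box, 62 x 85 x 24 mm. Origin: centre of the underside.
- memory_stick: Bystander: memory stick, 17 x 53 x 8 mm. Origin: centre of the underside.
- screwdriver: Bystander: small yellow screwdriver, 146 x 12 x 12 mm, long along its own x. Origin: centre of the underside.
- marker: Bystander: black and blue marker pen, 18 x 146 x 18 mm, long along its own y. Origin: centre of the underside.
There are look-alikes about, which are no part of the job. There is more than one size of the box_lid; the one meant has the size given above.

How it is judged:
By the outcome, as a careful person would: the job done as asked, in the order asked, and still so for the second after the job is handed in, with the robot touching nothing.
It also fails if it takes over 72 s, if anything falls off the work surface, if the arm or the gripper's body presses on something with over 40 N, if the wrist force passes 120 N, or if a joint passes its speed limit or range.

## Working session

There is one attempt and no reset: what is moved stays moved. The work goes in short steps, Python scripts to look and compute and a tool call to move; the robot and the scene stay as the last step left them, time stands still between calls to the robot, and variables do not carry over. Pictures are saved under pics/ and viewed, at most 11 in all, crops included, and the job is handed in when it is done.

Besides the shell and the picture viewer there is one more tool, called after "Request:" as name(argument=value, ...), one argument or row to a line, values as JSON. play_rows: Moves the arm, as the interface text tells. Shifts and turns lie within -1 to 1; 1 stands for 25 cm of shift or 60 degrees of turn. Its arguments: {"type":"object","properties":{"slide":{"type":"array"},"twist":{"type":"array"},"fingers":{"type":"number"},"force":{"type":"number"}},"required":["slide","twist"]}

```bash
mkdir -p pics; cat > h.py <<'E'
import numpy as np, cv2
from plant import robot, cams
from scipy.spatial.transform import Rotation as R
def snap(n):
    c=cams.get_calibration(n); p,d=cams.read_camera(n); return p,d,c
def ray(c,u,v):
    K=np.array([[c['fx'],0,c['cx']],[0,c['fy'],c['cy']],[0,0,1.]])
    x=cv2.undistortPoints(np.array([[[u,v]]],float),K,np.array([c['k1'],0,0,0.]))[0,0]
    T=np.array(c['world_from_camera']); return T[:3,3],T[:3,:3]@np.r_[x,1]
def onz(c,u,v,z):
    o,d=ray(c,u,v); return o+d*(z-o[2])/d[2]
def cloud(d,c):
    K=np.array([[c['fx'],0,c['cx']],[0,c['fy'],c['cy']],[0,0,1.]])
    h,w=d.shape; uv=np.stack(np.meshgrid(np.arange(w),np.arange(h)),-1).reshape(-1,1,2).astype(float)
    x=cv2.undistortPoints(uv,K,np.array([c['k1'],0,0,0.]))[:,0]
    P=np.c_[x,np.ones(len(x))]*d.reshape(-1,1); T=np.array(c['world_from_camera'])
    return (P@T[:3,:3].T+T[:3,3]).reshape(h,w,3)
E
python3 - <<'E'
from h import *
for n in("top","scene"):
    p,d,c=snap(n); cv2.imwrite(f"pics/{n}0.png",p[:,:,::-1]); np.savez(f"{n}0.npz",p=p,d=d)
    print(n,np.round(c['world_from_camera'],3).tolist(),c['fx'],c['k1'])
s=robot.read_state(); print(s['t'],s['tool_pos'],s['orientation'],s['force'])
E
```

```text
top [[-0.022, -0.989, 0.144, 0.441], [-0.999, 0.028, 0.039, -0.068], [-0.043, -0.143, -0.989, 0.919], [0.0, 0.0, 0.0, 1.0]] 438.5953660250727 -0.08623127202047519
scene [[-0.706, -0.52, 0.481, 0.103], [-0.708, 0.536, -0.461, 0.374], [-0.018, -0.666, -0.746, 0.782], [0.0, 0.0, 0.0, 1.0]] 543.9888286102879 -0.030653638665622346
0.1 [ 0.17480514 -0.57345355  0.21770558] [-3.10571011e+00 -4.62670855e-01  1.44434904e-04] [-0.65742638 -0.56422964 -1.20462579]
```

View pics/top0.png

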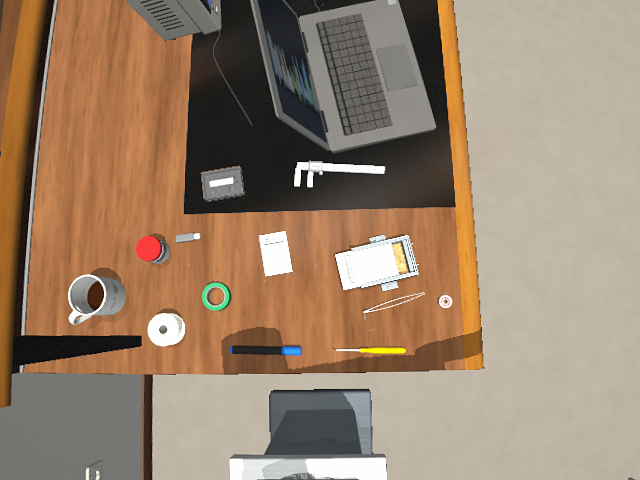

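View pics/scene0.png

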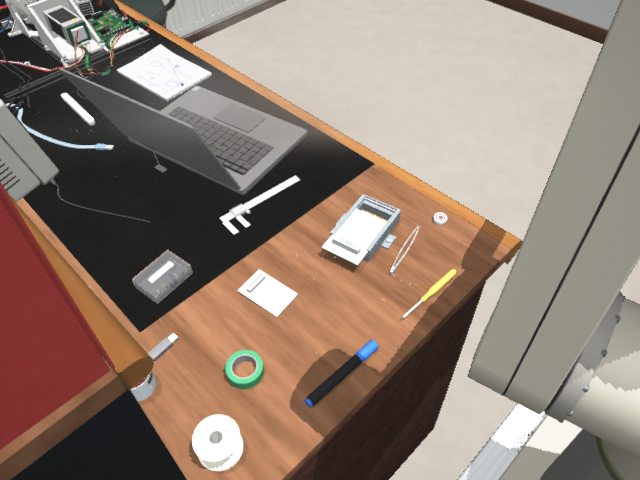

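The top view shows the box at about (378,262), with its open (+x) end to the right. The bearing is at (446,301), the tweezers at (393,303), and a decoy lid lies on the bench at (275,253).

```bash
python3 - <<'E'
from h import *
z=np.load("top0.npz"); p,d=z['p'],z['d']; c=cams.get_calibration("top"); X=cloud(d,c)
print("bench z",np.median(X[320:340,240:330,2]))
b=onz(c,446,301,0.008); print("bearing~",b)
hsv=cv2.cvtColor(p,cv2.COLOR_RGB2HSV)
# bearing: white/red blob
roi=np.zeros(d.shape,bool); roi[285:318,432:462]=1
m=roi&(X[...,2]>0.004); v,u=np.nonzero(m); print("bearing by depth",len(u),X[m].mean(0)); 
m2=(roi&(hsv[...,1]<70)&(hsv[...,2]>140)); v,u=np.nonzero(m2); print("bearing colour",len(u),u.mean(),v.mean(),onz(c,u.mean(),v.mean(),.006))
# box
roi=np.zeros(d.shape,bool); roi[225:300,325:425]=1
for lo,hi in((.0235,.0285),(.028,.034),(.035,.046),(.012,.05)):
    m=roi&(X[...,2]>lo)&(X[...,2]<hi)
    r=cv2.minAreaRect(X[m][:,:2].astype(np.float32)*1000); print(lo,hi,m.sum(),r)
crop=cv2.resize(p[225:320,325:465],None,fx=5.5,fy=5.5,interpolation=cv2.INTER_CUBIC)
cv2.imwrite("pics/crop.png",crop[:,:,::-1])
E
```

```text
bench z 0.00012272344524183465
bearing~ [ 0.45981019 -0.29306925  0.008     ]
bearing by depth 117 [ 0.45861097 -0.28832185  0.02298958]
bearing colour 118 444.7457627118644 301.0593220338983 [ 0.45980475 -0.29096284  0.006     ]
0.0235 0.0285 1757 ((541.050537109375, -151.74868774414062), (84.38296508789062, 159.9638214111328), 11.743659973144531)
0.028 0.034 718 ((541.1300048828125, -152.07992553710938), (84.44270324707031, 159.1196746826172), 11.737444877624512)
0.035 0.046 170 ((529.5250854492188, -96.7941665649414), (54.6881217956543, 12.265951156616211), 11.924396514892578)
0.012 0.05 2764 ((541.2738647460938, -152.729248046875), (84.48768615722656, 161.9639892578125), 11.680277824401855)
```

View pics/crop.png

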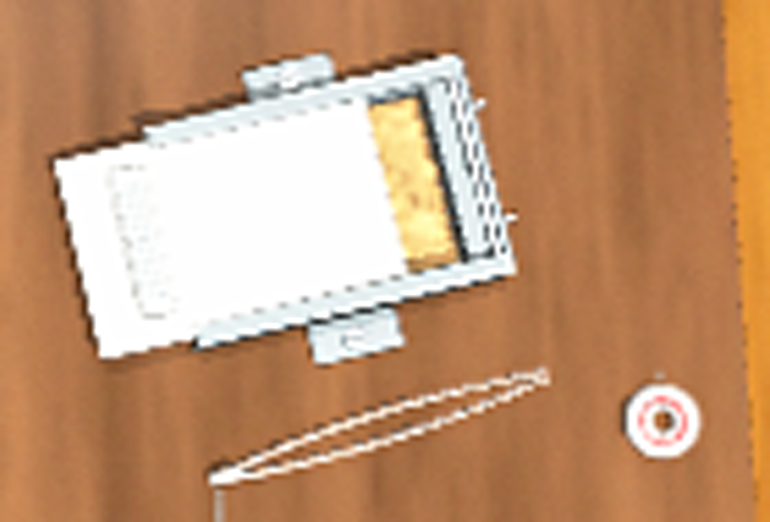

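Request:
play_rows(
  slide=[
    [0, 0, 0],
    [0.118, -0.105, 0],
    [0.118, -0.105, 0],
    [0.118, -0.105, 0],
    [0.118, -0.105, 0],
    [0.118, -0.105, 0],
    [0.118, -0.105, 0],
    [0.118, -0.105, 0],
  ],
  twist=[
    [0, 0, 0.088],
    [0, 0, 0],
    [0, 0, 0],
    [0, 0, 0],
    [0, 0, 0],
    [0, 0, 0],
    [0, 0, 0],
    [0, 0, 0],
  ],
  fingers=0,
)

```text
t: 0.9
tool_pos: [0.3405, -0.3506, 0.2183]
orientation: [-3.125, -0.319, 0.0]
force: [1.2, 0.1, -0.2]
opening: 0.0467
gripper_force: 0.0
```

Request:
play_rows(
  slide=[
    [0.118, -0.105, 0],
    [0.118, -0.105, 0],
    [0.118, -0.105, 0],
    [0.118, -0.105, 0],
    [0.118, -0.105, 0],
    [0.118, -0.105, 0],
    [0, 0, 0],
    [0, 0, 0],
  ],
  twist=[
    [0, 0, 0],
    [0, 0, 0],
    [0, 0, 0],
    [0, 0, 0],
    [0, 0, 0],
    [0, 0, 0],
    [0, 0, 0],
    [0, 0, 0],
  ],
)

```text
t: 1.7
tool_pos: [0.4814, -0.1615, 0.2181]
orientation: [-3.125, -0.323, 0.002]
force: [-1.1, -0.4, 0.8]
opening: 0.0465
gripper_force: 0.0
```

```bash
cat >> h.py <<'E'
def go(tgt,yaw=None):
    s=robot.read_state(); M=R.from_rotvec(s['orientation']).as_matrix()
    print("t",round(s['t'],2),"pos",np.round(s['tool_pos'],4),"F",np.round(s['force'],1),"open",round(s['opening'],4),"gf",round(s['gripper_force'],1),"tooly yaw",round(np.degrees(np.arctan2(M[1,1],M[0,1])),2),"toolz",np.round(M[:,2],3))
    if tgt is not None: print("delta tool units(25cm)",np.round(M.T@(np.array(tgt)-s['tool_pos'])/.25,4))
E
python3 - <<'E'
from h import *
go([.5295,-.0968,.03])
p,d,c=snap("wrist"); cv2.imwrite("pics/w1.png",p[:,:,::-1]); np.savez("w1.npz",p=p,d=d,T=c['world_from_camera'])
print(np.round(c['world_from_camera'],3).tolist())
E
```

```text
t 1.7 pos [ 0.4814 -0.1615  0.2181] F [-1.1 -0.4  0.8] open 0.0465 gf 0.0 tooly yaw -78.2 toolz [-0.001  0.    -1.   ]
delta tool units(25cm) [ 0.2422 -0.2138  0.7523]
[[0.204, -0.94, -0.273, 0.558], [-0.979, -0.196, -0.057, -0.146], [-0.0, 0.279, -0.96, 0.383], [0.0, 0.0, 0.0, 1.0]]
```

View pics/w1.png

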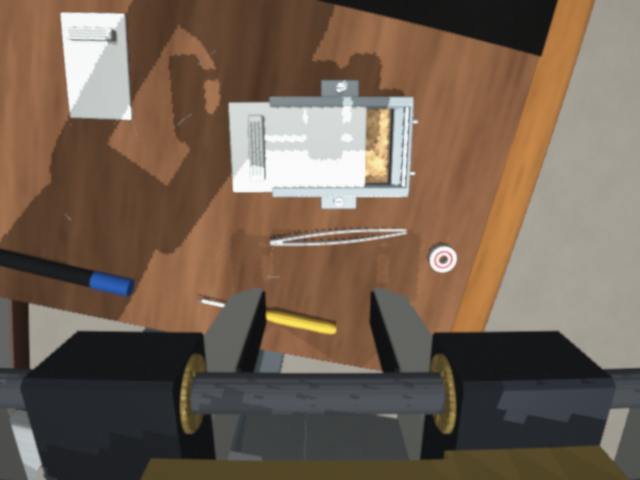

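The wrist view shows the bar at (256,146), the box body spanning columns 271–411, and the bearing at (443,259). The tool is well aligned with the box.

```bash
python3 - <<'E'
from h import *
z=np.load("w1.npz"); p,d=z['p'],z['d']; c=cams.get_calibration("wrist"); c['world_from_camera']=z['T']; X=cloud(d,c)
roi=np.zeros(d.shape,bool); roi[85:210,220:425]=1
def rect(lo,hi):
    m=roi&(X[...,2]>lo)&(X[...,2]<hi); r=cv2.minAreaRect(X[m][:,:2].astype(np.float32)*1000); print(lo,hi,m.sum(),r)
rect(.035,.046); rect(.024,.033); rect(.0285,.034)
h=np.array([.203,-.979]); 
# front edges of grooves walls & rear edge & tabs
for n,(u,v,zz) in dict(ff=(271,101,.03),fn=(273,191,.03),rf=(413,98,.03),rn=(410,193,.03),tabf=(340,87,.007),tabn=(339,201,.007)).items():
    q=onz(c,u,v,zz); print(n,np.round(q,4), 'along',round(h@q[:2],4))
print("bar along",h@np.array([.5295,-.0968]), 'bench', np.median(X[250:280,330:360,2]))
roi=np.zeros(d.shape,bool); roi[235:285,420:470]=1
m=roi&(p.min(2)>150)
cnt=max(cv2.findContours(m.astype(np.uint8),0,2)[0],key=cv2.contourArea); (u,v),r=cv2.minEnclosingCircle(cnt); print(u,v,r,onz(c,u,v,.008))
go([.5295,-.0968,.03])
E
```

```text
0.035 0.046 990 ((530.5736083984375, -98.14120483398438), (54.168487548828125, 12.860597610473633), 11.880168914794922)
0.024 0.033 13174 ((542.1825561523438, -153.53245544433594), (83.53816986083984, 161.0570831298828), 11.860730171203613)
0.0285 0.034 2647 ((544.739501953125, -165.67520141601562), (83.3840560913086, 126.65899658203125), 11.926119804382324)
ff [ 0.5709 -0.1034  0.03  ] along 0.2171
fn [ 0.4971 -0.1183  0.03  ] along 0.2168
rf [ 0.5976 -0.2184  0.03  ] along 0.3351
rn [ 0.5201 -0.2366  0.03  ] along 0.3372
tabf [ 0.5956 -0.1578  0.007 ] along 0.2754
tabn [ 0.4965 -0.179   0.007 ] along 0.276
bar along 0.20225569999999998 bench -0.0005105238345853302
443.234130859375 259.6178283691406 14.016768455505371 [ 0.46101273 -0.29191257  0.008     ]
t 1.75 pos [ 0.481  -0.1623  0.2182] F [ 0.  -0.2  0.3] open 0.0466 gf 0.0 tooly yaw -78.29 toolz [-0.001 -0.    -1.   ]
delta tool units(25cm) [ 0.2439 -0.2173  0.7526]
```

Request:
play_rows(
  slide=[
    [0.122, -0.107, 0],
    [0.122, -0.107, 0],
    [0, 0, 0.18],
    [0, 0, 0.18],
    [0, 0, 0.15],
    [0, 0, 0.1],
    [0, 0, 0],
    [0, 0, 0],
  ],
  twist=[
    [0, 0, 0],
    [0, 0, 0],
    [0, 0, 0],
    [0, 0, 0],
    [0, 0, 0],
    [0, 0, 0],
    [0, 0, 0],
    [0, 0, 0],
  ],
)

```text
t: 2.55
tool_pos: [0.5299, -0.0986, 0.0665]
orientation: [-3.125, -0.317, 0.001]
force: [-0.5, -0.5, 0.3]
opening: 0.047
gripper_force: 0.0
```

```bash
python3 - <<'E'
from h import *
go([.530,-.0975,.031])
p,d,c=snap("wrist"); cv2.imwrite("pics/w2.png",p[:,:,::-1])
E
```

```text
t 2.55 pos [ 0.5299 -0.0986  0.0665] F [-0.5 -0.5  0.3] open 0.047 gf 0.0 tooly yaw -78.43 toolz [-0.001  0.    -1.   ]
delta tool units(25cm) [ 0.0012 -0.0041  0.142 ]
```

View pics/w2.png

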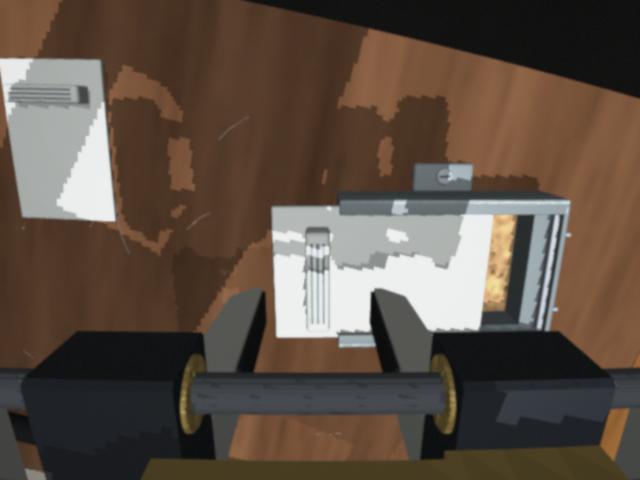

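The bar, at about (318,290), is centred between the fingers. Descend and pinch.

Request:
play_rows(
  slide=[
    [0, 0, 0.05],
    [0, 0, 0.05],
    [0, 0, 0.042],
    [0, 0, 0],
    [0, 0, 0],
    [0, 0, 0],
    [0, 0, 0],
    [0, 0, 0],
  ],
  twist=[
    [0, 0, 0],
    [0, 0, 0],
    [0, 0, 0],
    [0, 0, 0],
    [0, 0, 0],
    [0, 0, 0],
    [0, 0, 0],
    [0, 0, 0],
  ],
)

```text
t: 3.4
tool_pos: [0.5308, -0.0975, 0.0311]
orientation: [3.125, 0.319, 0.001]
force: [0.1, -0.4, 0.3]
opening: 0.0466
gripper_force: 0.0
```

Request:
play_rows(
  slide=[
    [0, 0, 0],
    [0, 0, 0],
    [0, 0, 0],
    [0, 0, 0],
    [0, 0, 0],
    [0, 0, 0],
    [0, 0, 0],
    [0, 0, 0],
  ],
  twist=[
    [0, 0, 0],
    [0, 0, 0],
    [0, 0, 0],
    [0, 0, 0],
    [0, 0, 0],
    [0, 0, 0],
    [0, 0, 0],
    [0, 0, 0],
  ],
  fingers=1,
  force=12,
)

```text
t: 4.2
tool_pos: [0.5304, -0.0975, 0.0306]
orientation: [3.125, 0.319, -0.0]
force: [-0.8, 0.5, 0.9]
opening: 0.0121
gripper_force: 12.0
```

Request:
play_rows(
  slide=[
    [0, -0.02, 0],
    [0, -0.028, 0],
    [0, -0.028, 0],
    [0, -0.028, 0],
    [0, -0.028, 0],
    [0, -0.028, 0],
    [0, -0.025, 0],
    [0, 0, 0],
  ],
  twist=[
    [0, 0, 0],
    [0, 0, 0],
    [0, 0, 0],
    [0, 0, 0],
    [0, 0, 0],
    [0, 0, 0],
    [0, 0, 0],
    [0, 0, 0],
  ],
)

```text
t: 5.0
tool_pos: [0.5208, -0.0512, 0.0306]
orientation: [-3.125, -0.321, 0.0]
force: [-0.3, 0.0, -1.0]
opening: 0.0123
gripper_force: 12.0
```

Request:
play_rows(
  slide=[
    [0, 0, 0],
    [0, 0, 0],
    [0, 0, 0],
    [0, 0, 0],
    [0, 0, -0.04],
    [0, 0, -0.1],
    [0, 0, -0.15],
    [0, 0, -0.15],
  ],
  twist=[
    [0, 0, 0],
    [0, 0, 0],
    [0, 0, 0],
    [0, 0, 0],
    [0, 0, 0],
    [0, 0, 0],
    [0, 0, 0],
    [0, 0, 0],
  ],
  fingers=-0.2,
)

```text
t: 5.8
tool_pos: [0.5205, -0.0522, 0.1421]
orientation: [-3.125, -0.319, 0.001]
force: [0.9, -0.5, -1.0]
opening: 0.0559
gripper_force: 0.0
```

```bash
python3 - <<'E'
from h import *
go([.461,-.292,.15])
p,d,c=snap("top"); cv2.imwrite("pics/t2.png",cv2.resize(p[200:320,260:470],None,fx=3.5,fy=3.5)[:,:,::-1])
E
```

```text
t 5.8 pos [ 0.5205 -0.0522  0.1421] F [ 0.9 -0.5 -1. ] open 0.0559 gf 0.0 tooly yaw -78.34 toolz [-0.001  0.    -1.   ]
delta tool units(25cm) [-0.427   0.8914 -0.0315]
```

View pics/t2.png

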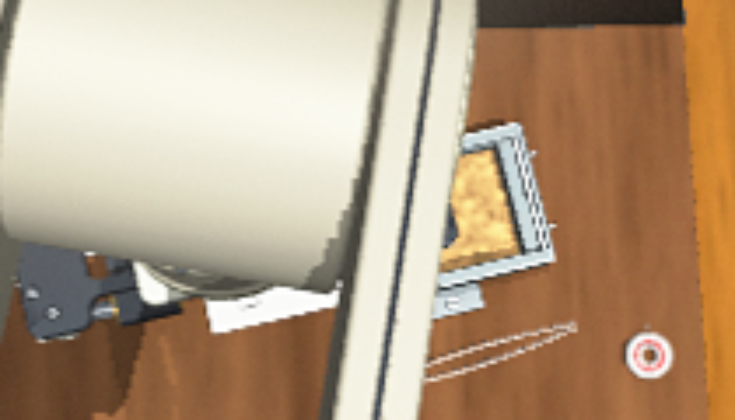

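The lid is pulled open and the rear cavity is uncovered; the bearing is still at its place, crop (650,355). Go to the bearing, turning 45°.

Request:
play_rows(
  slide=[
    [-0.071, 0.149, 0],
    [-0.071, 0.149, 0],
    [-0.071, 0.149, 0],
    [-0.071, 0.149, 0],
    [-0.071, 0.149, 0],
    [-0.071, 0.147, 0],
    [0, 0, 0],
    [0, 0, 0],
  ],
  twist=[
    [0, 0, 0],
    [0, 0, 0],
    [0, 0, 0],
    [0, 0, 0],
    [0, 0, 0],
    [0, 0, 0],
    [0, 0, -0.125],
    [0, 0, -0.125],
  ],
)

```text
t: 6.65
tool_pos: [0.4613, -0.2938, 0.1412]
orientation: [3.056, 0.728, 0.001]
force: [0.0, 0.7, 0.9]
opening: 0.0556
gripper_force: 0.0
```

Request:
play_rows(
  slide=[
    [0, 0, 0],
    [0, 0, 0.09],
    [0, 0, 0.09],
    [0, 0, 0.09],
    [0, 0, 0.09],
    [0, 0, 0],
    [0, 0, 0],
    [0, 0, 0],
  ],
  twist=[
    [0, 0, -0.125],
    [0, 0, -0.125],
    [0, 0, -0.125],
    [0, 0, -0.125],
    [0, 0, 0],
    [0, 0, 0],
    [0, 0, 0],
    [0, 0, 0],
  ],
)

```text
t: 7.45
tool_pos: [0.4628, -0.2929, 0.0525]
orientation: [2.764, 1.489, 0.002]
force: [-0.0, -1.2, 0.2]
opening: 0.0559
gripper_force: 0.0
```

```bash
python3 - <<'E'
from h import *
go([.461,-.292,.002])
p,d,c=snap("wrist"); cv2.imwrite("pics/w3.png",p[:,:,::-1])
X=cloud(d,c); W=np.linalg.norm(X[...,:2]-[.461,-.292],axis=2)<.035
m=(W&(p.min(2)>130)&(X[...,2]<.02)).astype(np.uint8)
cs=cv2.findContours(m,0,2)[0]
for k in cs:
    if cv2.contourArea(k)>80:
        (u,v),r=cv2.minEnclosingCircle(k); print(u,v,r,onz(c,u,v,.008))
m=W&(X[...,2]>.005)&(X[...,2]<.013)
if m.sum()>20: print(m.sum(),cv2.minEnclosingCircle(X[m][:,:2].astype(np.float32)*1000))
E
```

```text
t 7.45 pos [ 0.4628 -0.2929  0.0525] F [-0.  -1.2  0.2] open 0.0559 gf 0.0 tooly yaw -33.36 toolz [ 0.002 -0.002 -1.   ]
delta tool units(25cm) [-0.0011 -0.0085  0.2019]
312.57373046875 272.4573059082031 24.50799560546875 [ 0.46163954 -0.29109799  0.008     ]
1451 ((461.1424865722656, -291.8299560546875), 13.305903434753418)
```

View pics/w3.png

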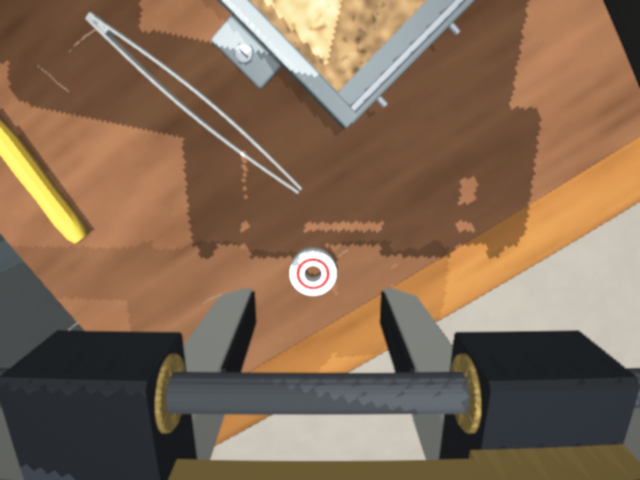

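The bearing, at (313,272), is centred along the closing line. Descend, grip, lift.

Request:
play_rows(
  slide=[
    [0, -0.008, 0],
    [0, 0, 0.06],
    [0, 0, 0.06],
    [0, 0, 0.05],
    [0, 0, 0.028],
    [0, 0, 0],
    [0, 0, 0],
    [0, 0, 0],
  ],
  twist=[
    [0, 0, 0],
    [0, 0, 0],
    [0, 0, 0],
    [0, 0, 0],
    [0, 0, 0],
    [0, 0, 0],
    [0, 0, 0],
    [0, 0, 0],
  ],
  fingers=0.0,
)

```text
t: 8.3
tool_pos: [0.4599, -0.2908, 0.0005]
orientation: [-2.765, -1.491, 0.0]
force: [0.9, -0.1, 0.1]
opening: 0.0467
gripper_force: 0.0
```

Request:
play_rows(
  slide=[
    [0, 0, 0],
    [0, 0, 0],
    [0, 0, 0],
    [0, 0, 0],
    [0, 0, 0],
    [0, 0, 0],
    [0, 0, 0],
    [0, 0, 0],
  ],
  twist=[
    [0, 0, 0],
    [0, 0, 0],
    [0, 0, 0],
    [0, 0, 0],
    [0, 0, 0],
    [0, 0, 0],
    [0, 0, 0],
    [0, 0, 0],
  ],
  fingers=1,
  force=10,
)

```text
t: 9.1
tool_pos: [0.4602, -0.291, 0.0012]
orientation: [2.765, 1.491, 0.0]
force: [-0.3, -1.1, 0.1]
opening: 0.0254
gripper_force: 10.0
```

Request:
play_rows(
  slide=[
    [0, 0, -0.04],
    [0, 0, -0.1],
    [0, 0, -0.12],
    [0, 0, -0.1],
    [0, 0, 0],
    [0, 0, 0],
    [0, 0, 0],
    [0, 0, 0],
  ],
  twist=[
    [0, 0, 0],
    [0, 0, 0],
    [0, 0, 0],
    [0, 0, 0],
    [0, 0, 0],
    [0, 0, 0],
    [0, 0, 0],
    [0, 0, 0],
  ],
)

```text
t: 9.9
tool_pos: [0.4593, -0.2903, 0.0896]
orientation: [-2.763, -1.49, 0.002]
force: [-0.2, 0.2, 0.3]
opening: 0.025
gripper_force: 10.0
```

```bash
python3 - <<'E'
from h import *
h=np.array([.205,-.9788]); n=np.array([.9788,.205])
# box origin from tabs, rear corners
o=np.array([.5449,-.1664]); print(h@o, n@o)
p,d,c=snap("top"); X=cloud(d,c)
s=(X[...,:2]-o)@h; w=(X[...,:2]-o)@n
m=(X[...,2]>.022)&(X[...,2]<.034)&(abs(s)<.075)&(abs(w)<.055)
print("w range of box",np.percentile(w[m],[.5,99.5]),"s max",np.percentile(s[m],99.5))
m2=(X[...,2]>.02)&(X[...,2]<.03)&(abs(w)<.028)&(s>-.18)&(s<.03); print("lid rear s",np.percentile(s[m2],[.5,99.5]))
mb=(X[...,2]>.034)&(X[...,2]<.048)&(abs(w)<.028)&(s>-.16)&(s<-.08); print("bar s",mb.sum(),np.median(s[mb]))
t=o+.013*h; print(t); go([t[0],t[1],.05])
E
```

```text
0.27457682 0.4992361200000001
w range of box [-0.0428103   0.04101966] s max 0.06159826931204759
lid rear s [-0.14012527 -0.02632318]
bar s 159 -0.11733868458457068
[ 0.547565  -0.1791244]
t 9.95 pos [ 0.4593 -0.2903  0.0897] F [ 0.   0.  -0.3] open 0.025 gf 10.0 tooly yaw -33.33 toolz [-0.002  0.002 -1.   ]
delta tool units(25cm) [0.5656 0.0509 0.1587]
```

Request:
play_rows(
  slide=[
    [0.142, 0.011, 0],
    [0.142, 0.011, 0],
    [0.142, 0.011, 0],
    [0.142, 0.011, 0],
    [0, 0, 0.07],
    [0, 0, 0.07],
    [0, 0, 0],
    [0, 0, 0],
  ],
  twist=[
    [0, 0, 0],
    [0, 0, 0],
    [0, 0, 0],
    [0, 0, 0],
    [0, 0, 0],
    [0, 0, 0],
    [0, 0, 0],
    [0, 0, 0],
  ],
)

```text
t: 10.75
tool_pos: [0.5466, -0.1781, 0.0554]
orientation: [-2.764, -1.49, 0.002]
force: [-0.5, 0.1, 0.0]
opening: 0.025
gripper_force: 10.0
```

```bash
python3 - <<'E'
from h import *
go([.5465,-.177,.0065])
p,d,c=snap("wrist"); cv2.imwrite("pics/w4.png",p[:,:,::-1])
E
```

```text
t 10.75 pos [ 0.5466 -0.1781  0.0554] F [-0.5  0.1  0. ] open 0.025 gf 10.0 tooly yaw -33.34 toolz [-0.002  0.001 -1.   ]
delta tool units(25cm) [ 0.0036 -0.0024  0.1955]
```

View pics/w4.png

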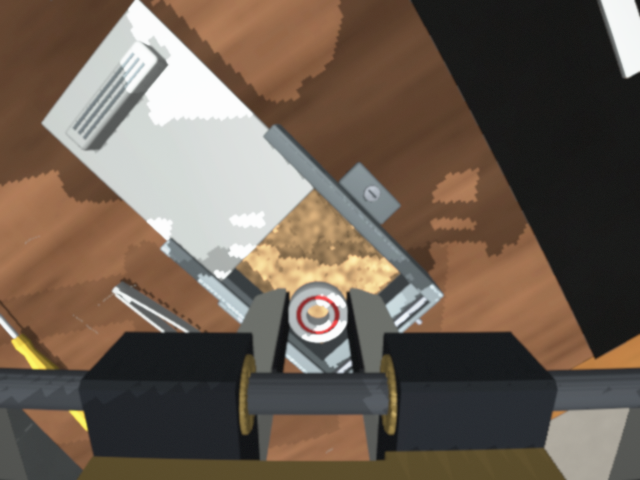

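The bearing hangs at (318,313) over the open part of the box, which agrees with the computed centre. Lower and release.

Request:
play_rows(
  slide=[
    [0.004, -0.002, 0.03],
    [0, 0, 0.04],
    [0, 0, 0.04],
    [0, 0, 0.04],
    [0, 0, 0.025],
    [0, 0, 0.018],
    [0, 0, 0],
    [0, 0, 0],
  ],
  twist=[
    [0, 0, 0],
    [0, 0, 0],
    [0, 0, 0],
    [0, 0, 0],
    [0, 0, 0],
    [0, 0, 0],
    [0, 0, 0],
    [0, 0, 0],
  ],
)

```text
t: 11.6
tool_pos: [0.5477, -0.1773, 0.008]
orientation: [2.765, 1.491, 0.0]
force: [0.1, 0.1, 0.7]
opening: 0.0248
gripper_force: 10.0
```

Request:
play_rows(
  slide=[
    [0, 0, 0.006],
    [0, 0, 0],
    [0, 0, 0],
    [0, 0, 0],
    [0, 0, 0],
    [0, 0, 0],
    [0, 0, 0],
    [0, 0, 0],
  ],
  twist=[
    [0, 0, 0],
    [0, 0, 0],
    [0, 0, 0],
    [0, 0, 0],
    [0, 0, 0],
    [0, 0, 0],
    [0, 0, 0],
    [0, 0, 0],
  ],
)

```text
t: 12.4
tool_pos: [0.5475, -0.1773, 0.0064]
orientation: [-2.765, -1.491, 0.0]
force: [-0.1, 0.9, -0.4]
opening: 0.0249
gripper_force: 10.0
```

Request:
play_rows(
  slide=[
    [0, 0, 0],
    [0, 0, 0],
    [0, 0, 0],
    [0, 0, 0],
    [0, 0, -0.05],
    [0, 0, -0.1],
    [0, 0, -0.15],
    [0, 0, -0.15],
  ],
  twist=[
    [0, 0, 0],
    [0, 0, 0],
    [0, 0, 0],
    [0, 0, 0],
    [0, 0, 0],
    [0, 0, 0],
    [0, 0, 0],
    [0, 0, 0],
  ],
  fingers=0.25,
)

```text
t: 13.2
tool_pos: [0.5471, -0.1771, 0.1206]
orientation: [-2.765, -1.491, 0.001]
force: [-0.2, 0.8, 0.6]
opening: 0.0347
gripper_force: 0.0
```

```bash
python3 - <<'E'
from h import *
go([.5205,-.0520,.1])
p,d,c=snap("wrist"); cv2.imwrite("pics/w5.png",p[:,:,::-1])
X=cloud(d,c); o=np.array([.5449,-.1664]); h=np.array([.205,-.9788]); n=np.array([.9788,.205])
s=(X[...,:2]-o)@h; w=(X[...,:2]-o)@n
m=(abs(s-.012)<.03)&(abs(w)<.03)&(X[...,2]<.02); print("cavity z pct",np.percentile(X[...,2][m],[5,50,90,97]))
mb=(X[...,2]>.034)&(X[...,2]<.048)&(abs(w)<.04)&(s>-.16)&(s<-.08); print("bar s",mb.sum(),s[mb].min(),s[mb].max(),np.mean(w[mb]),cv2.minAreaRect(X[mb][:,:2].astype(np.float32)*1000))
E
```

```text
t 13.2 pos [ 0.5471 -0.1771  0.1206] F [-0.2  0.8  0.6] open 0.0347 gf 0.0 tooly yaw -33.33 toolz [-0.001  0.    -1.   ]
delta tool units(25cm) [ 0.3595 -0.3637  0.0825]
cavity z pct [0.0019756  0.0032116  0.00969444 0.01077096]
bar s 1987 -0.12359237650440694 -0.11063738149112727 0.0013461665393918975 ((521.4567260742188, -51.62586212158203), (55.18501663208008, 12.81104564666748), 11.262398719787598)
```

View pics/w5.png

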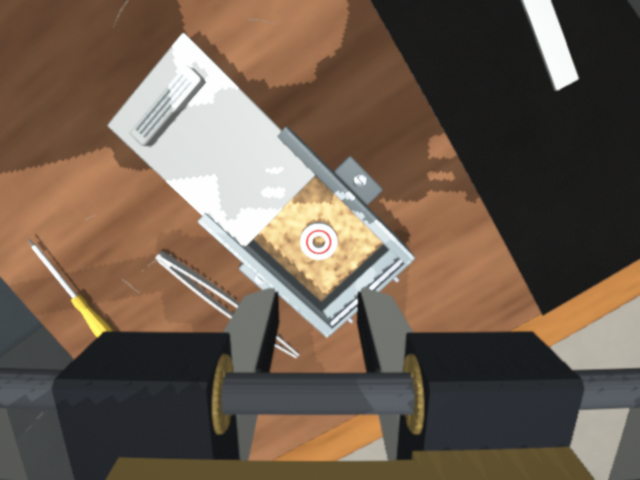

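The bearing lies flat in the cavity at (319,241), and the bar is at world (0.521, -0.052). Turn a further 45° so that the closed fingers' narrow side pushes, and go to the front of the bar.

Request:
play_rows(
  slide=[
    [0, 0, 0],
    [0, 0, 0],
    [0, 0, 0],
    [0, 0, 0],
    [0, 0, 0],
    [0, 0, 0],
    [0.147, 0, 0],
    [0.147, 0, 0],
  ],
  twist=[
    [0, 0, -0.125],
    [0, 0, -0.125],
    [0, 0, -0.125],
    [0, 0, -0.125],
    [0, 0, -0.125],
    [0, 0, -0.125],
    [0, 0, 0],
    [0, 0, 0],
  ],
  fingers=1,
  force=30,
)

```text
t: 14.05
tool_pos: [0.5327, -0.1053, 0.1198]
orientation: [1.986, 2.433, 0.001]
force: [1.0, 0.2, -0.9]
opening: 0.0009
gripper_force: 0.0
```

Request:
play_rows(
  slide=[
    [0.147, 0, 0],
    [0.147, 0.003, 0],
    [0, 0, 0.06],
    [0, 0, 0.08],
    [0, 0, 0.06],
    [0, 0, 0],
    [0, 0, 0],
    [0, 0, 0],
  ],
  twist=[
    [0, 0, 0],
    [0, 0, 0],
    [0, 0, 0],
    [0, 0, 0],
    [0, 0, 0],
    [0, 0, 0],
    [0, 0, 0],
    [0, 0, 0],
  ],
)

```text
t: 14.85
tool_pos: [0.5193, -0.0337, 0.0698]
orientation: [1.984, 2.434, 0.001]
force: [-0.4, 0.5, -0.5]
opening: 0.0005
gripper_force: 0.0
```

```bash
python3 - <<'E'
from h import *
go([.518,-.0331,.032])
p,d,c=snap("wrist"); cv2.imwrite("pics/w6.png",p[:,:,::-1])
E
```

```text
t 14.85 pos [ 0.5193 -0.0337  0.0698] F [-0.4  0.5 -0.5] open 0.0005 gf 0.0 tooly yaw 11.63 toolz [ 0.001 -0.    -1.   ]
delta tool units(25cm) [ 0.0035 -0.0046  0.1512]
```

View pics/w6.png

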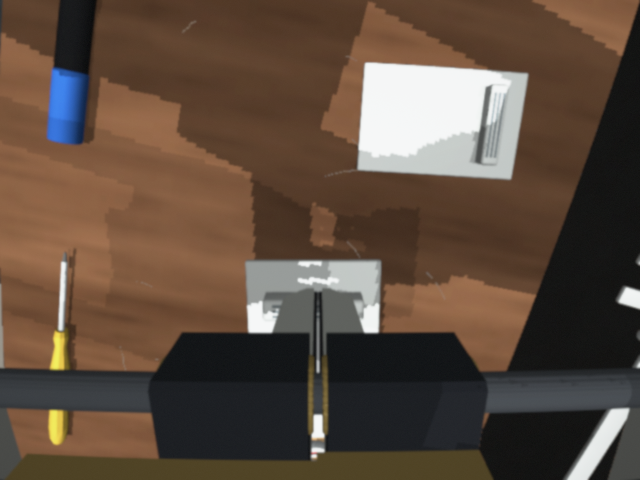

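The fingers, at (318,310), are centred across the lid, whose front edge is at row 262. Descend in front of the bar and push.

Request:
play_rows(
  slide=[
    [0.008, -0.004, 0.03],
    [0, 0, 0.05],
    [0, 0, 0.05],
    [0, 0, 0.02],
    [0, 0, 0],
    [0, 0, 0],
    [0, 0, 0],
    [0, 0, 0],
  ],
  twist=[
    [0, 0, 0],
    [0, 0, 0],
    [0, 0, 0],
    [0, 0, 0],
    [0, 0, 0],
    [0, 0, 0],
    [0, 0, 0],
    [0, 0, 0],
  ],
)

```text
t: 15.7
tool_pos: [0.5177, -0.0315, 0.032]
orientation: [1.984, 2.435, 0.001]
force: [-0.4, 0.6, -0.1]
opening: 0.0005
gripper_force: 0.0
```

Request:
play_rows(
  slide=[
    [-0.02, 0, 0],
    [-0.025, 0, 0],
    [-0.025, 0, 0],
    [-0.025, 0, 0],
    [-0.025, 0, 0],
    [-0.025, 0, 0],
    [0, 0, 0],
    [0, 0, 0],
  ],
  twist=[
    [0, 0, 0],
    [0, 0, 0],
    [0, 0, 0],
    [0, 0, 0],
    [0, 0, 0],
    [0, 0, 0],
    [0, 0, 0],
    [0, 0, 0],
  ],
)

```text
t: 16.5
tool_pos: [0.5244, -0.0672, 0.0313]
orientation: [-1.985, -2.435, 0.0]
force: [-0.4, -0.2, 0.6]
opening: 0.0009
gripper_force: 0.0
```

```bash
python3 - <<'E'
from h import *
s=robot.read_state(); h=np.array([.205,-.9788]); n=np.array([.9788,.205])
o=np.array([.5449,-.1664]); print("s,w of TCP",(s['tool_pos'][:2]-o)@h,(s['tool_pos'][:2]-o)@n,"F along",s['force'][:2]@h)
go(None)
E
```

```text
s,w of TCP -0.1013079795014677 0.0003105616478824382 F along 0.1170044207430664
t 16.5 pos [ 0.5244 -0.0672  0.0313] F [-0.4 -0.2  0.6] open 0.0009 gf 0.0 tooly yaw 11.63 toolz [-0.  0. -1.]
```

Request:
play_rows(
  slide=[
    [-0.016, 0, 0],
    [-0.016, 0, 0],
    [-0.016, 0, 0],
    [-0.016, 0, 0],
    [-0.012, 0, 0],
    [-0.008, 0, 0],
    [0, 0, 0],
    [0, 0, 0],
  ],
  twist=[
    [0, 0, 0],
    [0, 0, 0],
    [0, 0, 0],
    [0, 0, 0],
    [0, 0, 0],
    [0, 0, 0],
    [0, 0, 0],
    [0, 0, 0],
  ],
)

```text
t: 17.3
tool_pos: [0.5287, -0.0875, 0.0314]
orientation: [1.984, 2.436, 0.0]
force: [0.1, -0.1, 0.3]
opening: 0.0004
gripper_force: 0.0
```

Request:
play_rows(
  slide=[
    [-0.004, 0, 0],
    [-0.004, 0, 0],
    [-0.004, 0, 0],
    [-0.004, 0, 0],
    [0, 0, 0],
    [0, 0, 0],
    [0, 0, 0],
    [0, 0, 0],
  ],
  twist=[
    [0, 0, 0],
    [0, 0, 0],
    [0, 0, 0],
    [0, 0, 0],
    [0, 0, 0],
    [0, 0, 0],
    [0, 0, 0],
    [0, 0, 0],
  ],
)

```text
t: 18.1
tool_pos: [0.5296, -0.0914, 0.0314]
orientation: [1.984, 2.436, 0.0]
force: [-0.5, 0.5, -0.7]
opening: 0.0006
gripper_force: 0.0
```

Request:
play_rows(
  slide=[
    [-0.004, 0, 0],
    [-0.004, 0, 0],
    [-0.004, 0, 0],
    [0, 0, 0],
    [0, 0, 0],
    [0, 0, 0],
    [0, 0, 0],
    [0, 0, 0],
  ],
  twist=[
    [0, 0, 0],
    [0, 0, 0],
    [0, 0, 0],
    [0, 0, 0],
    [0, 0, 0],
    [0, 0, 0],
    [0, 0, 0],
    [0, 0, 0],
  ],
)

```text
t: 18.9
tool_pos: [0.5301, -0.094, 0.0314]
orientation: [-1.984, -2.436, -0.001]
force: [-1.8, 4.2, 3.3]
opening: 0.0005
gripper_force: 2.6
```

Request:
play_rows(
  slide=[
    [-0.004, 0, 0],
    [-0.004, 0, 0],
    [0, 0, 0],
    [0, 0, 0],
    [0, 0, 0],
    [0, 0, 0],
    [0, 0, 0],
    [0, 0, 0],
  ],
  twist=[
    [0, 0, 0],
    [0, 0, 0],
    [0, 0, 0],
    [0, 0, 0],
    [0, 0, 0],
    [0, 0, 0],
    [0, 0, 0],
    [0, 0, 0],
  ],
)

```text
t: 19.7
tool_pos: [0.5305, -0.0955, 0.0314]
orientation: [-1.983, -2.435, -0.001]
force: [-2.1, 6.4, 4.4]
opening: 0.0004
gripper_force: 3.6
```

Request:
play_rows(
  slide=[
    [-0.004, 0, 0],
    [-0.004, 0, 0],
    [0, 0, 0],
    [0, 0, 0],
    [0, 0, 0],
    [0, 0, 0],
    [0, 0, 0],
    [0, 0, 0],
  ],
  twist=[
    [0, 0, 0],
    [0, 0, 0],
    [0, 0, 0],
    [0, 0, 0],
    [0, 0, 0],
    [0, 0, 0],
    [0, 0, 0],
    [0, 0, 0],
  ],
)

```text
t: 20.5
tool_pos: [0.5309, -0.0977, 0.0314]
orientation: [-1.984, -2.435, -0.001]
force: [-0.3, 4.6, 4.1]
opening: 0.0005
gripper_force: 3.0
```

Request:
play_rows(
  slide=[
    [-0.004, 0, 0],
    [-0.004, 0, 0],
    [0, 0, 0],
    [0, 0, 0],
    [0, 0, 0],
    [0, 0, 0],
    [0, 0, 0],
    [0, 0, 0],
  ],
  twist=[
    [0, 0, 0],
    [0, 0, 0],
    [0, 0, 0],
    [0, 0, 0],
    [0, 0, 0],
    [0, 0, 0],
    [0, 0, 0],
    [0, 0, 0],
  ],
)

```text
t: 21.3
tool_pos: [0.5314, -0.1002, 0.0314]
orientation: [1.984, 2.436, 0.0]
force: [-0.7, 4.5, 1.9]
opening: 0.0005
gripper_force: 2.3
```

Request:
play_rows(
  slide=[
    [-0.004, 0, 0],
    [-0.004, 0, 0],
    [0, 0, 0],
    [0, 0, 0],
    [0, 0, 0],
    [0, 0, 0],
    [0, 0, 0],
    [0, 0, 0],
  ],
  twist=[
    [0, 0, 0],
    [0, 0, 0],
    [0, 0, 0],
    [0, 0, 0],
    [0, 0, 0],
    [0, 0, 0],
    [0, 0, 0],
    [0, 0, 0],
  ],
)

```text
t: 22.1
tool_pos: [0.5317, -0.1023, 0.0314]
orientation: [1.984, 2.436, -0.0]
force: [0.2, -0.3, -0.3]
opening: 0.0006
gripper_force: 0.0
```

Request:
play_rows(
  slide=[
    [-0.004, 0, 0],
    [-0.004, 0, 0],
    [0, 0, 0],
    [0, 0, 0],
    [0, 0, 0],
    [0, 0, 0],
    [0, 0, 0],
    [0, 0, 0],
  ],
  twist=[
    [0, 0, 0],
    [0, 0, 0],
    [0, 0, 0],
    [0, 0, 0],
    [0, 0, 0],
    [0, 0, 0],
    [0, 0, 0],
    [0, 0, 0],
  ],
)

```text
t: 22.9
tool_pos: [0.5322, -0.1042, 0.0314]
orientation: [1.984, 2.436, -0.0]
force: [0.1, -0.0, 0.6]
opening: 0.0002
gripper_force: 0.2
```

Request:
play_rows(
  slide=[
    [-0.002, 0, 0],
    [-0.002, 0, 0],
    [-0.002, 0, 0],
    [-0.002, 0, 0],
    [0, 0, 0],
    [0, 0, 0],
    [0, 0, 0],
    [0, 0, 0],
  ],
  twist=[
    [0, 0, 0],
    [0, 0, 0],
    [0, 0, 0],
    [0, 0, 0],
    [0, 0, 0],
    [0, 0, 0],
    [0, 0, 0],
    [0, 0, 0],
  ],
)

```text
t: 23.7
tool_pos: [0.5325, -0.1061, 0.0314]
orientation: [-1.984, -2.436, 0.0]
force: [-0.8, 0.2, 0.2]
opening: 0.0004
gripper_force: 0.0
```

Request:
play_rows(
  slide=[
    [-0.002, 0, 0],
    [-0.002, 0, 0],
    [0, 0, 0],
    [0, 0, 0],
    [0, 0, 0],
    [0, 0, 0],
    [0, 0, 0],
    [0, 0, 0],
  ],
  twist=[
    [0, 0, 0],
    [0, 0, 0],
    [0, 0, 0],
    [0, 0, 0],
    [0, 0, 0],
    [0, 0, 0],
    [0, 0, 0],
    [0, 0, 0],
  ],
)

```text
t: 24.5
tool_pos: [0.5328, -0.1071, 0.0314]
orientation: [-1.984, -2.436, 0.0]
force: [0.0, 1.1, 0.3]
opening: 0.0003
gripper_force: 0.0
```

Request:
play_rows(
  slide=[
    [-0.002, 0, 0],
    [-0.002, 0, 0],
    [0, 0, 0],
    [0, 0, 0],
    [0, 0, 0],
    [0, 0, 0],
    [0, 0, 0],
    [0, 0, 0],
  ],
  twist=[
    [0, 0, 0],
    [0, 0, 0],
    [0, 0, 0],
    [0, 0, 0],
    [0, 0, 0],
    [0, 0, 0],
    [0, 0, 0],
    [0, 0, 0],
  ],
)

```text
t: 25.3
tool_pos: [0.533, -0.1081, 0.0314]
orientation: [1.984, 2.436, -0.0]
force: [0.0, -0.2, 0.5]
opening: 0.0006
gripper_force: 0.0
```

Request:
play_rows(
  slide=[
    [-0.002, 0, 0],
    [-0.002, 0, 0],
    [0, 0, 0],
    [0, 0, 0],
    [0, 0, 0],
    [0, 0, 0],
    [0, 0, 0],
    [0, 0, 0],
  ],
  twist=[
    [0, 0, 0],
    [0, 0, 0],
    [0, 0, 0],
    [0, 0, 0],
    [0, 0, 0],
    [0, 0, 0],
    [0, 0, 0],
    [0, 0, 0],
  ],
)

```text
t: 26.1
tool_pos: [0.5332, -0.109, 0.0314]
orientation: [-1.984, -2.436, 0.0]
force: [-0.3, 0.4, 1.0]
opening: 0.0005
gripper_force: 0.0
```

Request:
play_rows(
  slide=[
    [-0.002, 0, 0],
    [-0.002, 0, 0],
    [0, 0, 0],
    [0, 0, 0],
    [0, 0, 0],
    [0, 0, 0],
    [0, 0, 0],
    [0, 0, 0],
  ],
  twist=[
    [0, 0, 0],
    [0, 0, 0],
    [0, 0, 0],
    [0, 0, 0],
    [0, 0, 0],
    [0, 0, 0],
    [0, 0, 0],
    [0, 0, 0],
  ],
)

```text
t: 26.9
tool_pos: [0.5334, -0.11, 0.0314]
orientation: [1.984, 2.436, -0.0]
force: [-0.2, 0.0, 0.2]
opening: 0.0007
gripper_force: 0.0
```

Request:
play_rows(
  slide=[
    [-0.002, 0, 0],
    [-0.002, 0, 0],
    [0, 0, 0],
    [0, 0, 0],
    [0, 0, 0],
    [0, 0, 0],
    [0, 0, 0],
    [0, 0, 0],
  ],
  twist=[
    [0, 0, 0],
    [0, 0, 0],
    [0, 0, 0],
    [0, 0, 0],
    [0, 0, 0],
    [0, 0, 0],
    [0, 0, 0],
    [0, 0, 0],
  ],
)

```text
t: 27.7
tool_pos: [0.5336, -0.111, 0.0314]
orientation: [-1.984, -2.436, 0.0]
force: [-0.1, 0.0, -0.1]
opening: 0.0006
gripper_force: 0.0
```

Request:
play_rows(
  slide=[
    [-0.002, 0, 0],
    [-0.002, 0, 0],
    [0, 0, 0],
    [0, 0, 0],
    [0, 0, 0],
    [0, 0, 0],
    [0, 0, 0],
    [0, 0, 0],
  ],
  twist=[
    [0, 0, 0],
    [0, 0, 0],
    [0, 0, 0],
    [0, 0, 0],
    [0, 0, 0],
    [0, 0, 0],
    [0, 0, 0],
    [0, 0, 0],
  ],
)

```text
t: 28.5
tool_pos: [0.5338, -0.112, 0.0314]
orientation: [1.984, 2.436, 0.0]
force: [0.1, 0.2, 0.3]
opening: 0.0007
gripper_force: 0.0
```

Request:
play_rows(
  slide=[
    [-0.002, 0, 0],
    [-0.002, 0, 0],
    [0, 0, 0],
    [0, 0, 0],
    [0, 0, 0],
    [0, 0, 0],
    [0, 0, 0],
    [0, 0, 0],
  ],
  twist=[
    [0, 0, 0],
    [0, 0, 0],
    [0, 0, 0],
    [0, 0, 0],
    [0, 0, 0],
    [0, 0, 0],
    [0, 0, 0],
    [0, 0, 0],
  ],
)

```text
t: 29.3
tool_pos: [0.534, -0.1129, 0.0314]
orientation: [-1.984, -2.436, -0.0]
force: [0.4, 0.7, 1.4]
opening: 0.0008
gripper_force: 0.0
```

Request:
play_rows(
  slide=[
    [-0.002, 0, 0],
    [-0.002, 0, 0],
    [0, 0, 0],
    [0, 0, 0],
    [0, 0, 0],
    [0, 0, 0],
    [0, 0, 0],
    [0, 0, 0],
  ],
  twist=[
    [0, 0, 0],
    [0, 0, 0],
    [0, 0, 0],
    [0, 0, 0],
    [0, 0, 0],
    [0, 0, 0],
    [0, 0, 0],
    [0, 0, 0],
  ],
)

```text
t: 30.1
tool_pos: [0.5342, -0.1139, 0.0314]
orientation: [1.984, 2.436, 0.0]
force: [0.6, -0.3, -0.3]
opening: 0.0008
gripper_force: 0.0
```

Request:
play_rows(
  slide=[
    [-0.002, 0, 0],
    [-0.002, 0, 0],
    [0, 0, 0],
    [0, 0, 0],
    [0, 0, 0],
    [0, 0, 0],
    [0, 0, 0],
    [0, 0, 0],
  ],
  twist=[
    [0, 0, 0],
    [0, 0, 0],
    [0, 0, 0],
    [0, 0, 0],
    [0, 0, 0],
    [0, 0, 0],
    [0, 0, 0],
    [0, 0, 0],
  ],
)

```text
t: 30.9
tool_pos: [0.5344, -0.1149, 0.0314]
orientation: [1.984, 2.436, 0.0]
force: [0.2, 0.2, 0.6]
opening: 0.0005
gripper_force: 0.0
```

Request:
play_rows(
  slide=[
    [-0.002, 0, 0],
    [-0.002, 0, 0],
    [0, 0, 0],
    [0, 0, 0],
    [0, 0, 0],
    [0, 0, 0],
    [0, 0, 0],
    [0, 0, 0],
  ],
  twist=[
    [0, 0, 0],
    [0, 0, 0],
    [0, 0, 0],
    [0, 0, 0],
    [0, 0, 0],
    [0, 0, 0],
    [0, 0, 0],
    [0, 0, 0],
  ],
)

```text
t: 31.7
tool_pos: [0.5344, -0.1153, 0.0314]
orientation: [-1.983, -2.435, -0.0]
force: [-1.9, 4.4, 2.4]
opening: 0.0003
gripper_force: 2.6
```

Request:
play_rows(
  slide=[
    [-0.0015, 0, 0],
    [0, 0, 0],
    [0, 0, 0],
    [0, 0, 0],
    [0, 0, 0],
    [0, 0, 0],
    [0, 0, 0],
    [0, 0, 0],
  ],
  twist=[
    [0, 0, 0],
    [0, 0, 0],
    [0, 0, 0],
    [0, 0, 0],
    [0, 0, 0],
    [0, 0, 0],
    [0, 0, 0],
    [0, 0, 0],
  ],
)

```text
t: 32.5
tool_pos: [0.5344, -0.1153, 0.0313]
orientation: [-1.983, -2.435, -0.001]
force: [-2.2, 7.6, 3.5]
opening: 0.0006
gripper_force: 3.4
```

Request:
play_rows(
  slide=[
    [0.006, 0, 0],
    [0.014, 0, 0],
    [0, 0, 0],
    [0, 0, -0.06],
    [0, 0, -0.12],
    [0, 0, -0.15],
    [0, 0, -0.15],
    [0, 0, 0],
  ],
  twist=[
    [0, 0, 0],
    [0, 0, 0],
    [0, 0, 0],
    [0, 0, 0],
    [0, 0, 0],
    [0, 0, 0],
    [0, 0, 0],
    [0, 0, 0],
  ],
)

```text
t: 33.3
tool_pos: [0.5377, -0.1128, 0.1595]
orientation: [1.977, 2.427, 0.007]
force: [-0.1, -0.3, 0.7]
opening: 0.0005
gripper_force: 0.0
```

```bash
python3 - <<'E'
from h import *
go(None)
o=np.array([.5449,-.1664]); h=np.array([.205,-.9788]); n=np.array([.9788,.205])
p,d,c=snap("scene"); X=cloud(d,c); cv2.imwrite("pics/s2.png",p[:,:,::-1])
s=(X[...,:2]-o)@h; w=(X[...,:2]-o)@n
mb=(X[...,2]>.036)&(X[...,2]<.048)&(abs(w)<.04)&(s>-.1)&(s<0); print("bar s",mb.sum(),np.percentile(s[mb],[2,50,98]))
E
```

```text
t 33.3 pos [ 0.5377 -0.1128  0.1595] F [-0.1 -0.3  0.7] open 0.0005 gf 0.0 tooly yaw 11.66 toolz [ 0.011 -0.004 -1.   ]
bar s 176 [-0.04414422 -0.03875562 -0.03045167]
```

View pics/s2.png

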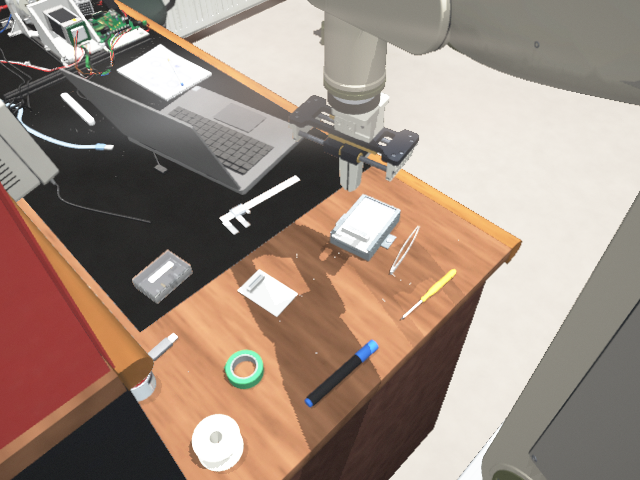

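The scene view shows the lid shut at (367,222), the arm clear of it, and the other objects where they were. Handing in.

```bash
python3 -c "
from plant import robot
print(robot.close_job())"
```

```text
the job is handed in; nothing more can be done
None
```

The job is handed in: the bearing lies flat in the box, and the lid is shut over the ridge and pressed against its end stop at about 8 N. The whole job took about 33 s, and the other things on the bench look undisturbed in the last picture.

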